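Hook the far tape roll onto the desk pad

TASK

The wide roll of masking tape lies at the back of the desk: take the pull hook by its wooden handle, set its curved jaw down on the desk behind the roll and drag the roll flat along the desk until it lies wholly on the thin grey desk pad. Move the roll with the hook only, never with the gripper, and leave the small roll of tape where it is. Then leave the hook standing upright on the desk and let go of it.

Things in the scene. Friction and masses are not known exactly. Their poses are not given: they have to be found in the camera images.
- hook_grip (a point): Loose pull hook standing on the desk. Point: middle of its wooden handle (100x20x36 mm; x along it, z up), 34 mm above the desk. Along +x a 10 mm rod (underside 37 mm up) leads to an upright steel jaw 32 mm high that stands on the desk: an arc open towards the handle, inner radius 50 mm about x=+130 mm, 5 mm thick, far inner point at x=+180 mm, 97 mm wide. Foot under the handle at x=-38 mm. 120 g.
- tape_roll_mid (a point): Wide roll of pale masking tape lying flat, loose, light (0.05 kg), 96 mm outside diameter, 25 mm high. This point is its centre, half-way up (12.5 mm above the desk). Work on its outside only: its middle cannot be entered. Right of it stands a fixed chest of drawers, 140 mm tall (world x over 0.63 with its knobs, y -0.10 to -0.38): carry the hook round it.
- gaffer_roll_mid (a point): Small black roll of cloth tape lying flat beside the wide one, a bystander, loose, 64 mm diameter, 19 mm high. This point is its centre, half-way up. It may lie left or right of the wide roll.
- pad: Desk pad, fixed, a thin grey rectangle with a narrow dark edge, 180 mm along its x and 230 mm along its y, about 1.5 mm thick and no obstacle (things slide over its edge freely and rest at desk height). Origin at its centre; x and y along its sides.
Mind the look-alikes: they are no part of the job. There is more than one size of the part that bears tape_roll_mid; the job needs the middle-sized.

How it is judged:
By the outcome, as a careful person would: the job done as asked, in the order asked, and still so for the second after the job is handed in, with the robot touching nothing.
It also fails if it takes over 45 s, if anything falls off the work surface, if the arm or the gripper's body presses on something with over 40 N, if the wrist force passes 120 N, or if a joint passes its speed limit or range.

ROBOT

A 6-joint arm with a two-finger parallel gripper is mounted at the origin on a cart in front of the work surface, level with it; the furniture and walls round the work are solid. World frame = base frame: x ahead of the robot, y to its left, z up, the work surface at z = 0. Lengths are in mm, angles in rad, forces in N, time in s.
With the tool pointing down it reaches from about 350 to 975 mm from the base axis. Payload 17.4 kg.
Tool frame: the origin (TCP) lies on the mounting face of the last link; the fingertips stand 173 mm ahead of it and the grasp point (between the pads) lies 155 mm ahead of it; z points along the fingers, y is the line along which they close (so a half turn about z gives the same grasp; the last joint's range is limited). The gripper opens to 85 mm and grips with 20 to 120 N. Pads are 22 mm wide; open, the fingers measure 114 mm over their backs; the gripper's body (76 mm by 85 mm) begins 54 mm behind the grasp point. The pads swing forward as they close: fully open they stand 13 mm farther back than shut.
Start: joints at [-1.282, 0.116, 1.442, -0, 1.584, -0.038], TCP at [216.676, -639.285, 404.703] pointing down, gripper open.
Joint ranges: [-2.83, 2.83], [-0.83, 2.19], [0.07, 2.5], [-1.14, 4.28], [0.01, 3], [-2.97, 2.97]. Speed limits (rad/s): [1.89, 1.89, 2.22, 3.14, 3.14, 3.14].

INTERFACE

Orientations are given as a unit quaternion [x, y, z, w].
In Python, from bench import arm gives the robot as it stands.
- The arm moves only by the shell command python3 -m crank 'ROWS' [FORCE]. ROWS is JSON, a list of rows, each a list of 7 numbers: the opening in per cent of the stroke, from 0 (shut) to 100 (fully open), then the shift along the tool's x, y, z in cm, then the turn, a rotation vector about the tool's x, y, z in degrees. In form: [[gripper, tx, ty, tz, wx, wy, wz], ...]. A call has 1 to 12 rows; each row is the pose to reach, as a shift and turn from the pose commanded when the call began, along the tool's axes at that moment; what a row does not reach only later rows make up. A row lasts 1/12 s, in which the tool goes at most 41.7 mm and 7.16 degrees, less where a joint would pass 70% of its speed; a pose out of reach is approached as far as the arm can. A call with a gripper value outside its range is refused whole. The fingers move at their own pace and stop on an object; FORCE is the grip in N (left out, the last holds). Time passes only in rows, so rows that repeat a pose let the fingers close. It gives the time, the measured TCP pose, the force, the opening and the grip force at its end, in the units of the state.
- arm.read_state(): the state, without advancing time (a new reading comes with each control period).
- arm.snapshot(name): name is "side" or "top"; returns (picture, depth): 420x560x3 uint8, red, green, blue; 420x560 float32, mm along the optical axis (not along the pixel's ray), 0 where there is no reading.
- arm.get_calibration(name): a dict with "camera_matrix" (3x3 intrinsics, pixels), "pose" (4x4, takes a point from camera to world coordinates). Camera axes: x right, y up, looking along -z (the intrinsics and any distortion apply to the point x, -y, -z); pixel columns grow to the right and rows downward; lengths in mm; the calibration is good to about 2 mm. A picture is of the moment at which its call begins. get_calibration takes no time and is no camera call.
- arm.hand_in(): hands the job in; it is judged then, once.
The state is a dict: "time_s": time; "joint_pos": joint angles; "qvel": joint speeds; "joint_efforts": joint torques, N m; "position": TCP position; "eef_rot": TCP orientation; "force": force on the tool from outside, world axes, zero at the start; "ft_torque": the same for the moment, N m; "grip_width": opening from 0.0 (shut) to 1.0 (fully open); "grasp_force": force on a finger pad.
Only numpy, scipy, OpenCV 4.12 (cv2) and the standard library are available. Lean on these libraries where they do the work, as an engineer would, in place of code of your own. Each camera call takes 0.05 s, during which the arm holds its last target. There are 200 camera calls.

## Working session

There is one attempt and no reset: what is moved stays moved. The work goes in short steps, Python scripts to look and compute and a shell command to move; the robot and the scene stay as the last step left them, time stands still between calls to the robot, and variables do not carry over. Pictures are saved under pics/ and viewed, at most 10 in all, crops included, and the job is handed in when it is done.

```bash
mkdir -p pics; cat > h.py <<'E'
import numpy as np,cv2
from bench import arm
def snap(n,f):
    p,d=arm.snapshot(n); cv2.imwrite(f'pics/{f}.png',p[:,:,::-1]); np.save(f'pics/{f}.npy',d); return p,d
def pts(n,d):
    c=arm.get_calibration(n);K=np.array(c['camera_matrix']);T=np.array(c['pose'])
    v,u=np.mgrid[:d.shape[0],:d.shape[1]]
    uv=np.stack([u,v],-1).reshape(-1,1,2).astype(float)
    dist=c.get('distortion',c.get('dist_coeffs'))
    r=cv2.undistortPoints(uv,K,None if dist is None else np.array(dist)).reshape(*d.shape,2)
    P=np.stack([r[...,0]*d,-r[...,1]*d,-d],-1)
    return P@T[:3,:3].T+T[:3,3]
def ray(n,uv,z):
    c=arm.get_calibration(n);K=np.array(c['camera_matrix']);T=np.array(c['pose'])
    dist=c.get('distortion',c.get('dist_coeffs'))
    r=cv2.undistortPoints(np.array(uv,float).reshape(-1,1,2),K,None if dist is None else np.array(dist)).reshape(-1,2)
    D=np.c_[r[:,0],-r[:,1],-np.ones(len(r))]@T[:3,:3].T
    return T[:3,3]+D*((z-T[2,3])/D[:,2])[:,None]
E
python3 - <<'E'
from h import *
for n in('top','side'):
    p,d=snap(n,n+'0');c=arm.get_calibration(n);print({k:np.round(v,3).tolist() for k,v in c.items()})
s=arm.read_state();print(s)
a=cv2.imread('pics/top0.png');cv2.imwrite('pics/top0b.png',cv2.resize(a,(784,588)))
E
```

```text
{'camera_matrix': [[452.143, 0.0, 284.162], [0.0, 452.143, 214.915], [0.0, 0.0, 1.0]], 'pose': [[0.009, 0.993, -0.118, 484.54], [-1.0, 0.011, 0.011, -32.044], [0.012, 0.118, 0.993, 1119.02], [0.0, 0.0, 0.0, 1.0]]}
{'camera_matrix': [[512.845, 0.0, 279.382], [0.0, 512.845, 213.102], [0.0, 0.0, 1.0]], 'pose': [[-0.888, 0.197, -0.416, 122.456], [-0.46, -0.352, 0.815, 885.901], [0.014, 0.915, 0.403, 534.892], [0.0, 0.0, 0.0, 1.0]]}
{'time_s': 0.1, 'joint_pos': array([-1.28178920e+00,  1.16449680e-01,  1.44220676e+00,  1.16256009e-05,
        1.58402254e+00, -3.78027129e-02]), 'qvel': array([ 4.67308325e-04,  1.80952265e-04, -1.27675850e-03, -6.47962223e-04,
        6.71952183e-05,  7.48382806e-04]), 'joint_efforts': array([ 3.12002856e-03, -7.33665490e+01, -6.33787751e+01,  9.06223977e-05,
        5.29145662e-03,  5.71890439e-06]), 'position': array([ 216.68442534, -639.28477634,  404.02288664]), 'eef_rot': array([ 9.86678938e-01,  1.62678755e-01, -6.22764882e-05, -5.39610721e-04]), 'force': array([-0.09309343, -0.32467454, -0.08130812]), 'ft_torque': array([ 0.07619955,  0.00237689, -0.00278897]), 'grasp_force': 0.0, 'grip_width': 1.0022765175492427}
```

View pics/top0.png

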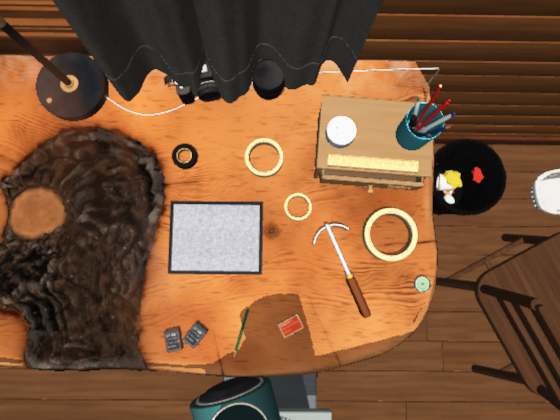

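View pics/side0.png

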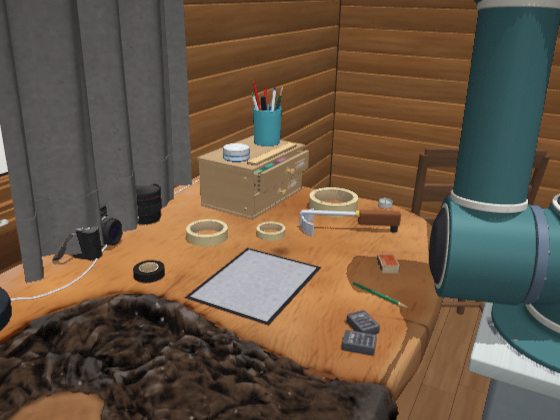

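The top view shows the desk, with image up as world +x and image right as -y. There are three pale rolls: small at (298,207), middle at (264,157) and large at (391,234). The black gaffer roll is at (185,156), the pad centre at (216,237), and the hook handle at (358,297) with its jaw at (331,233). The middle one, about 40 px or 97 mm across, fits the description; it lies at the back. I'll measure these and confirm.

```bash
python3 - <<'E'
from h import *
p=cv2.imread('pics/top0.png');hsv=cv2.cvtColor(p,cv2.COLOR_BGR2HSV);d=np.load('pics/top0.npy');P=pts('top',d)
print('desk z',P[270:280,200:260:10,2].mean(), P[130,230],P[185,250])
def outer(c,r,z):
    u,v=c
    m=np.zeros(d.shape,np.uint8);m[v-r:v+r,u-r:u+r]=((P[v-r:v+r,u-r:u+r,2]>9)*255)
    cs,_=cv2.findContours(m,0,1);k=max(cs,key=cv2.contourArea)
    W=ray('top',k.reshape(-1,2),z);(x,y),R=cv2.minEnclosingCircle(W[:,:2].astype(np.float32))
    A=np.c_[2*W[:,:2],np.ones(len(W))];s=np.linalg.lstsq(A,(W[:,:2]**2).sum(1),rcond=None)[0]
    print(c,'circ',np.round([x,y,2*R]),'fit',np.round([s[0],s[1],2*np.sqrt(s[2]+s[0]**2+s[1]**2)],1))
outer((264,157),26,24);outer((298,207),18,15);outer((391,234),32,28);outer((185,156),18,18)
# pad: grey inside
g=((hsv[...,1]<50)&(hsv[...,2]>110)).astype(np.uint8)*255;g[:, :165]=0;g[:195]=0;g[:,270:]=0;g[280:]=0
k=max(cv2.findContours(cv2.morphologyEx(g,cv2.MORPH_CLOSE,np.ones((5,5))),0,1)[0],key=cv2.contourArea)
W=ray('top',k.reshape(-1,2),1.5);print('pad',cv2.minAreaRect(W[:,:2].astype(np.float32)))
# hook by height
m=np.zeros(d.shape,bool);m[215:325,305:375]=True
hm=m&(P[...,2]>40)
for nm,lo in(('handle',46),):
    q=P[m&(P[...,2]>lo)];print(len(q),q.min(0),q.max(0),cv2.minAreaRect(q[:,:2].astype(np.float32)))
h=m&(P[...,2]>20);q=P[h];print(np.median(q[:,2]),cv2.minAreaRect(q[:,:2].astype(np.float32)))
for lab,mm in (('wood',m&(P[...,2]>20)&(hsv[...,1]>120)),('steel',m&(P[...,2]>20)&(hsv[...,1]<60))):
    q=P[mm];v,u=np.nonzero(mm);print(lab,len(q),q.mean(0),cv2.minAreaRect(q[:,:2].astype(np.float32)),np.percentile(q[:,2],[5,50,95]))
j=P[m&(P[...,2]>20)&(np.arange(420)[:,None]<246)];print('jaw',j[::6].round().tolist())
cv2.imwrite('pics/crop.png',cv2.resize(p[130:330,160:425],None,fx=3,fy=3)[:600,:800])
E
```

```text
desk z 0.7634010793373249 [834.62099799  95.73571328  -1.54222326] [ 6.92680551e+02  4.21422389e+01 -3.64828977e-01]
(264, 157) circ [759.   6. 100.] fit [759.6   7.1  94.7]
(298, 207) circ [640. -78.  69.] fit [638.8 -78.   65.8]
(391, 234) circ [ 571. -302.  135.] fit [ 571.3 -301.5  129.3]
(185, 156) circ [763. 204.  65.] fit [763.1 205.2  61. ]
pad ((560.6403198242188, 125.0329818725586), (165.7900848388672, 215.86854553222656), 0.2398003339767456)
524 [ 377.00805975 -245.47757031   46.01067939] [ 593.90592132  -32.04364758 1119.02018987] ((458.8708801269531, -166.11639404296875), (222.6283416748047, 158.03211975097656), 43.792747497558594)
46.213293733795126 ((526.7821655273438, -185.40121459960938), (236.70050048828125, 228.63490295410156), 63.475128173828125)
wood 480 [ 432.86047936 -205.80463801  113.48895649] ((510.81756591796875, -180.91091918945312), (236.42660522460938, 188.44212341308594), 61.454368591308594) [  33.61374905   51.18253886 1119.02018987]
steel 435 [ 553.86191396 -187.99358556   48.97942401] ((546.6485595703125, -147.1450653076172), (227.57382202148438, 143
[... 919 characters left out ...]
.0, 34.0], [572.0, -153.0, 51.0], [575.0, -244.0, 34.0], [570.0, -154.0, 45.0], [572.0, -242.0, 33.0], [568.0, -126.0, 35.0], [570.0, -238.0, 27.0], [567.0, -119.0, 26.0], [565.0, -160.0, 50.0], [567.0, -249.0, 34.0], [563.0, -160.0, 48.0], [565.0, -247.0, 29.0], [560.0, -158.0, 49.0], [563.0, -244.0, 31.0], [559.0, -121.0, 32.0], [560.0, -239.0, 34.0], [557.0, -116.0, 31.0], [558.0, -241.0, 25.0], [554.0, -116.0, 32.0], [554.0, -168.0, 43.0], [555.0, -251.0, 34.0], [551.0, -163.0, 48.0], [553.0, -246.0, 35.0], [549.0, -161.0, 45.0], [551.0, -245.0, 30.0], [547.0, -116.0, 33.0], [548.0, -242.0, 31.0], [548.0, -256.0, 32.0], [546.0, -244.0, 35.0], [542.0, -163.0, 43.0], [543.0, -246.0, 34.0]]
```

View pics/crop.png

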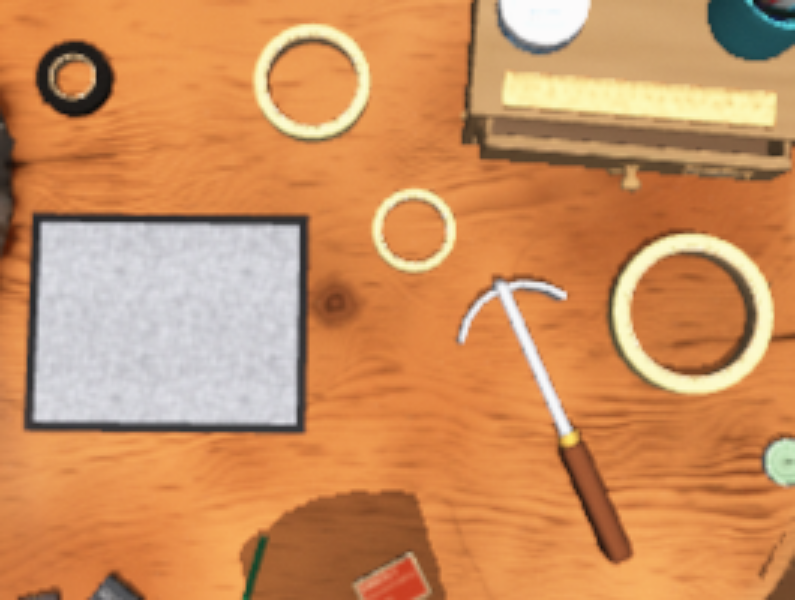

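The crop confirms it. The middle-sized pale ring is at top-view pixel (264,157), measured 95–100 mm (96 expected) at world (759.5, 7). The small one measures 66 mm, the large one 130 mm, and the gaffer roll sits apart at (763,205). Next I need the hook's axis.

```bash
python3 - <<'E'
from h import *
p=cv2.imread('pics/top0.png');hsv=cv2.cvtColor(p,cv2.COLOR_BGR2HSV);d=np.load('pics/top0.npy');P=pts('top',d)
m=np.zeros(d.shape,np.uint8)
# brown handle: dark, in box, above desk
m[270:322,335:378]=((P[270:322,335:378,2]>38)&(d[270:322,335:378]>0)&(hsv[270:322,335:378,2]<170))*255
k=max(cv2.findContours(m,0,1)[0],key=cv2.contourArea)
print(cv2.boundingRect(k))
W=ray('top',k.reshape(-1,2),45)[:,:2].astype(np.float32);r=cv2.minAreaRect(W);print('handle',r)
f=cv2.fitLine(W,cv2.DIST_L2,0,.01,.01).ravel();print(f,np.degrees(np.arctan2(f[1],f[0])))
# jaw edges by rays onto z=32 (crop px /3 + offset)
uv=np.array([[461,342],[566,297],[500,282],[570,437]])/3+[160,130]
J=ray('top',uv,32);print(J.round(1))
c=np.array(r[0]);
far=ray('top',uv[2:3],40)[0,:2];v=far-c;print('head',np.degrees(np.arctan2(v[1],v[0])),np.hypot(*v))
s=arm.read_state();from scipy.spatial.transform import Rotation as R
print(R.from_quat(s['eef_rot']).as_matrix().round(4))
E
```

```text
(347, 275, 24, 42)
handle ((422.2957763671875, -220.3842315673828), (100.39566802978516, 20.651901245117188), 23.8341007232666)
[ 9.1569483e-01  4.0187430e-01  4.2404138e+02 -2.1958255e+02] 23.695404
[[ 544.4 -115.6   32. ]
 [ 581.5 -200.2   32. ]
 [ 593.1 -147.    32. ]
 [ 469.7 -202.5   32. ]]
head 23.601871345429156 185.48045047977084
[[ 9.471e-01  3.210e-01 -3.000e-04]
 [ 3.210e-01 -9.471e-01  1.000e-03]
 [ 1.000e-04 -1.100e-03 -1.000e+00]]
```

The handle measures 100×20.7 mm at (422,-220) with heading 23.7°. The jaw's far point is 185 mm ahead, matching the description. Moving above it.

```bash
cat > go.py <<'E'
# usage: go.py x0 y0 z0 head0  x1 y1 z1 head1 -> shift in tool axes (cm) and wz (deg)
import sys,numpy as np
a=np.array(sys.argv[1:],float);h=np.radians(a[3]);d=a[4:7]-a[:3]
print(np.round([d[0]*np.cos(h)+d[1]*np.sin(h),d[0]*np.sin(h)-d[1]*np.cos(h),-d[2]],2)/10,'wz',a[3]-a[7])
E
cat > st.py <<'E'
from h import arm
import numpy as np
from scipy.spatial.transform import Rotation as R
s=arm.read_state();M=R.from_quat(s['eef_rot']).as_matrix()
print(s['time_s'],s['position'].round(1),'head',np.degrees(np.arctan2(M[1,0],M[0,0])).round(2),'tz',M[:,2].round(4),s['force'].round(1),s['grip_width'],s['grasp_force'],s['joint_pos'].round(2))
E
python3 -m crank '[[100,32.9,-33.1,9,0,0,-5],[100,32.9,-33.1,9,0,0,-5],[100,32.9,-33.1,9,0,0,-5],[100,32.9,-33.1,9,0,0,-5],[100,32.9,-33.1,9,0,0,-5],[100,32.9,-33.1,9,0,0,-5],[100,32.9,-33.1,9,0,0,-5],[100,32.9,-33.1,9,0,0,-5],[100,32.9,-33.1,9,0,0,-5],[100,32.9,-33.1,9,0,0,-5],[100,32.9,-33.1,9,0,0,-5],[100,32.9,-33.1,9,0,0,-5]]' 40; python3 st.py
```

```text
time_s: 1.1
position: [422.9, -216.6, 313.6]
eef_rot: [0.978, 0.207, -0.0, -0.001]
force: [0.0, -1.0, -0.2]
grip_width: 0.999
grasp_force: 0.0
1.1 [ 422.9 -216.6  313.6] head 23.84 tz [-4.0e-04  1.3e-03 -1.0e+00] [ 0.  -1.  -0.2] 0.9990757913567242 0.0 [-0.53 -0.29  1.97  0.    1.46  0.63]
```

```bash
python3 -m crank '[[100,0,0,0,0,0,0],[100,0,0,0,0,0,0],[100,0,0,0,0,0,0]]'>/dev/null; python3 st.py; python3 go.py 216.7 -639.3 404.7 18.7 422.3 -220.4 314.7 23.7
```

```text
1.35 [ 421.9 -220.6  314.7] head 23.73 tz [-2.e-04 -2.e-04 -1.e+00] [ 0.4 -0.1 -0.6] 0.9981982617462511 0.0 [-0.54 -0.29  1.97 -0.    1.46  0.62]
[ 32.905 -33.087   9.   ] wz -5.0
```

```bash
python3 -m crank '[[100,0,0,3,0,0,0],[100,0,0,6,0,0,0],[100,0,0,9,0,0,0],[100,0,0,11,0,0,0],[100,0,0,12,0,0,0],[100,0,0,12.6,0,0,0],[100,0,0,12.6,0,0,0],[0,0,0,12.6,0,0,0],[0,0,0,12.6,0,0,0],[0,0,0,12.6,0,0,0],[0,0,0,12.6,0,0,0],[0,0,0,12.6,0,0,0]]' 40 >/dev/null; python3 -m crank '[[0,0,0,0,0,0,0],[0,0,0,0,0,0,0],[0,0,0,0,0,0,0],[0,0,0,0,0,0,0],[0,0,0,0,0,0,0]]' 60; python3 st.py
```

```text
time_s: 2.77
position: [422.2, -220.3, 189.3]
eef_rot: [0.979, 0.206, 0.0, 0.0]
force: [-2.4, -0.5, 6.7]
grip_width: 0.225
grasp_force: 59.3
2.7667 [ 422.2 -220.3  189.3] head 23.73 tz [ 6.e-04 -4.e-04 -1.e+00] [-2.4 -0.5  6.7] 0.22484486778319426 59.269346594810486 [-0.53 -0.18  2.09 -0.    1.23  0.62]
```

Gripped: opening 19 mm, 59 N. Now I'll lift and swing the hook clear of the chest.

```bash
python3 go.py 422.3 -220.4 188.7 23.7 425 72 263.7 -29.5; python3 go.py 425 72 263.7 -29.5 662.4 62 263.7 -29.5; python3 -m crank '[[0,0,0,-1,0,0,0],[0,0,0,-3,0,0,0],[0,0,0,-5,0,0,0],[0,0,0,-7,0,0,0],[0,0,0,-7.5,0,0,0],[0,0,0,-7.5,0,0,0]]' 60; python3 st.py
```

```text
[ 12.    -26.665  -7.5  ] wz 53.2
[ 21.155 -10.82   -0.   ] wz 0.0
time_s: 3.27
position: [422.2, -220.3, 265.4]
eef_rot: [0.979, 0.206, 0.001, 0.001]
force: [-0.1, 0.0, -0.7]
grip_width: 0.226
grasp_force: 58.6
3.2667 [ 422.2 -220.3  265.4] head 23.73 tz [ 0.0024 -0.0014 -1.    ] [-0.1  0.  -0.7] 0.22586888691280643 58.62846314907074 [-0.53 -0.26  2.02  0.    1.37  0.62]
```

```bash
python3 -m crank '[[0,0.6,-1.3,0,0,0,2.7],[0,1.8,-4,0,0,0,8],[0,3,-6.7,0,0,0,13.4],[0,4.4,-9.7,0,0,0,19.4],[0,5.8,-12.8,0,0,0,25.6],[0,7.2,-15.9,0,0,0,31.8],[0,8.6,-19,0,0,0,38],[0,9.9,-22,0,0,0,44],[0,11,-24.5,0,0,0,49],[0,11.7,-26,0,0,0,52],[0,12,-26.7,0,0,0,53.2],[0,12,-26.7,0,0,0,53.2]]' >/dev/null; python3 -m crank '[[0,0,0,0,0,0,0],[0,0,0,0,0,0,0]]' >/dev/null;python3 st.py
python3 - <<'E'
from h import *
snap('side','side1');snap('top','top1')
a=np.hstack([cv2.resize(cv2.imread(f'pics/{n}1.png'),(400,300)) for n in('top','side')])
cv2.imwrite('pics/both1.png',a)
p,d=cv2.imread('pics/top1.png'),np.load('pics/top1.npy')
P=pts('top',d)
# measure rod height along axis
s=arm.read_state()['position'];h=np.radians(-29.5)
rel=P[...,:2]-s[:2];ax=rel@[np.cos(h),np.sin(h)];la=rel@[-np.sin(h),np.cos(h)]
for lo in range(60,200,15):
    k=(ax>lo)&(ax<lo+15)&(abs(la)<60)&(P[...,2]>60)&(d>0)&(P[...,2]<150)
    if k.any():print(lo,k.sum(),P[...,2][k].max().round(1),np.median(P[...,2][k]).round(1),la[k].mean().round(1))
E
```

```text
4.4333 [424.4  72.  263. ] head -29.44 tz [-9.e-04 -3.e-04 -1.e+00] [ 0.7 -0.1 -1. ] 0.22760510586052266 58.774282336235046 [ 0.11 -0.37  2.12 -0.    1.4   2.19]
60 11 122.9 119.4 -0.2
75 31 125.5 120.3 -1.7
90 30 123.1 119.8 -1.5
105 32 123.3 119.8 -1.3
120 30 124.1 120.4 -1.6
135 32 123.8 120.1 -1.4
150 56 123.2 115.8 0.6
165 100 124.3 106.6 0.7
180 55 123.9 107.0 -2.4
```

View pics/both1.png

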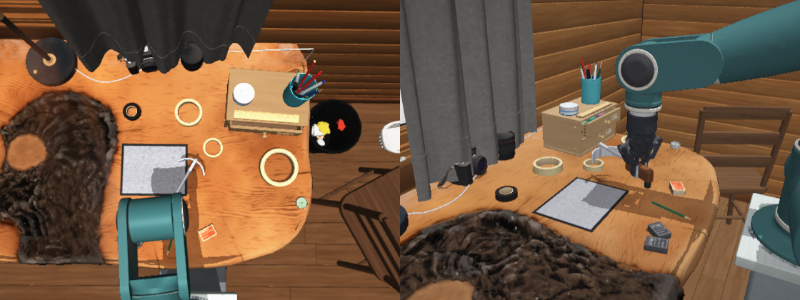

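Top and side views: the hook is held level (rod top at z≈120 along its whole length), and its jaw is at about (192,163) in the left panel. The rolls haven't moved. Now I'll carry it over and behind the roll.

```bash
python3 -m crank '[[0,1,-0.5,0,0,0,0],[0,3,-1.5,0,0,0,0],[0,6,-3,0,0,0,0],[0,9,-4.6,0,0,0,0],[0,12,-6.1,0,0,0,0],[0,15,-7.6,0,0,0,0],[0,18,-9.1,0,0,0,0],[0,20,-10.1,0,0,0,0],[0,21,-10.7,0,0,0,0],[0,21.3,-10.8,0,0,0,0],[0,21.3,-10.8,0,0,0,0],[0,21.3,-10.8,0,0,0,0]]' >/dev/null; python3 st.py
python3 - <<'E'
from h import *
snap('side','side2');p,d=snap('top','top2')
a=cv2.imread('pics/top2.png')[90:290,180:400];b=cv2.imread('pics/side2.png')[150:350,120:340]
cv2.imwrite('pics/both2.png',cv2.resize(np.hstack([a,b]),None,fx=1.8,fy=1.8))
P=pts('top',d)
s=arm.read_state()['position'];h=np.radians(-29.5)
rel=P[...,:2]-s[:2];ax=rel@[np.cos(h),np.sin(h)];la=rel@[-np.sin(h),np.cos(h)]
k=(ax>130)&(ax<200)&(abs(la)<60)&(P[...,2]>85)&(d>0)&(P[...,2]<115)
print(k.sum(),'jaw ax',ax[k].max(),'la',la[k].min(),la[k].max())
rk=(P[...,2]>15)&(P[...,2]<32)&(abs(P[...,0]-760)<60)&(abs(P[...,1]-7)<60);print('roll',P[rk].min(0),P[rk].max(0))
E
```

```text
5.5333 [662.5  61.2 263.4] head -29.5 tz [-7.e-04 -0.e+00 -1.e+00] [-0.1  0.2 -1.4] 0.22386716402725226 58.79889965057373 [0.05 0.17 1.62 0.   1.36 2.14]
179 jaw ax 192.10156479774582 la -48.41803689875753 44.981038829114745
roll [720.31929662 -39.93915355  15.83926486] [804.94380576  -7.14594462  28.53721399]
```

View pics/both2.png

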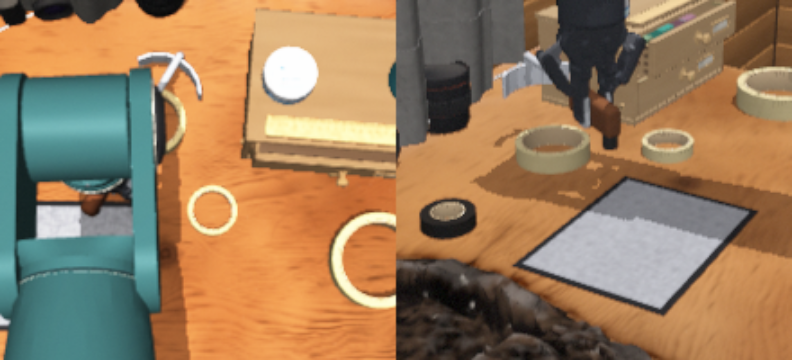

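The jaw hangs behind the roll: in the left half it arcs about (165,70), with the roll partly hidden below it. It clears the chest by about 45 mm, so I'll lower it.

```bash
python3 -m crank '[[0,0,0,1,0,0,0],[0,0,0,2.5,0,0,0],[0,0,0,4,0,0,0],[0,0,0,5.5,0,0,0],[0,0,0,6.5,0,0,0],[0,0,0,7,0,0,0],[0,0,0,7.3,0,0,0],[0,0,0,7.45,0,0,0],[0,0,0,7.45,0,0,0],[0,0,0,7.45,0,0,0]]' >/dev/null; python3 st.py
python3 - <<'E'
from h import *
snap('side','side3')
b=cv2.imread('pics/side3.png')[180:300,170:370]
cv2.imwrite('pics/s3.png',cv2.resize(b,None,fx=4,fy=4))
E
```

```text
6.4667 [663.2  61.7 189.7] head -29.47 tz [ 9.e-04  0.e+00 -1.e+00] [-0.2  0.1 -0.5] 0.22600461983329326 58.7740159034729 [ 0.05  0.23  1.67 -0.    1.24  2.14]
```

View pics/s3.png

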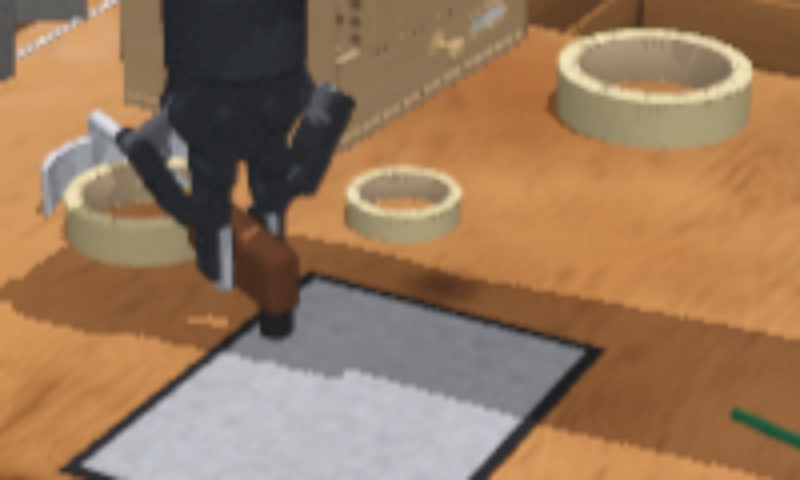

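The jaw now stands behind the roll, at (95,150) in the crop, with the roll at (130,210) inside it and nothing touching. Now the drag, along -tool x.

```bash
python3 -m crank '[[0,0,0,0.05,0,0,0],[0,0,0,0.05,0,0,0],[0,-0.4,0,0.05,0,0,0],[0,-1,0,0.05,0,0,0],[0,-1.6,0,0.05,0,0,0],[0,-2.1,0,0.05,0,0,0],[0,-2.6,0,0.05,0,0,0],[0,-3.2,0,0.05,0,0,0],[0,-4,0,0.05,0,0,0],[0,-5,0,0.05,0,0,0],[0,-6,0,0.05,0,0,0],[0,-7,0,0.05,0,0,0]]' >/dev/null; python3 st.py
python3 - <<'E'
from h import *
snap('side','side4')
b=cv2.imread('pics/side4.png')[180:300,170:370]
cv2.imwrite('pics/s4.png',cv2.resize(b,None,fx=3,fy=3))
E
```

```text
7.5167 [601.6  96.5 189.3] head -29.47 tz [ 1.5e-03 -1.0e-04 -1.0e+00] [ 4.  -3.   5.9] 0.22386775706177256 59.80785012245178 [ 0.12  0.12  1.8  -0.    1.22  2.2 ]
```

View pics/s4.png

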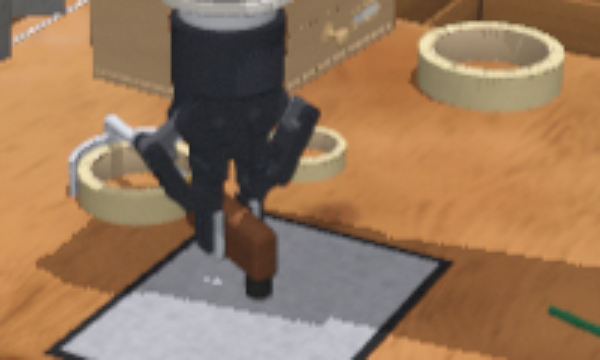

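The roll is seated in the jaw, at (130,180) in the crop, and moving with it. I'll carry on.

```bash
python3 -m crank '[[0,-0.6,0,0,0,0,0],[0,-1.4,0,0,0,0,0],[0,-2.4,0,0,0,0,0],[0,-3.4,0,0,0,0,0],[0,-4.4,0,0,0,0,0],[0,-5.4,0,0,0,0,0],[0,-6.4,0,0,0,0,0],[0,-7.4,0,0,0,0,0],[0,-8.4,0,0,0,0,0],[0,-9.4,0,0,0,0,0],[0,-10.2,0,0,0,0,0],[0,-10.8,0,0,0,0,0]]' >/dev/null; python3 st.py
python3 -m crank '[[0,-0.6,0,0,0,0,0],[0,-1.4,0,0,0,0,0],[0,-2.4,0,0,0,0,0],[0,-3.4,0,0,0,0,0],[0,-4.4,0,0,0,0,0],[0,-5.3,0,0,0,0,0],[0,-6,0,0,0,0,0],[0,-6.6,0,0,0,0,0],[0,-7,0,0,0,0,0],[0,-7.3,0,0,0,0,0],[0,-7.3,0,0,0,0,0],[0,-7.3,0,0,0,0,0]]' >/dev/null; python3 st.py
python3 - <<'E'
from h import *
snap('side','side5');p,d=snap('top','top5')
a=cv2.imread('pics/top5.png')[100:300,150:350];b=cv2.imread('pics/side5.png')[180:380,150:350]
cv2.imwrite('pics/both5.png',cv2.resize(np.hstack([a,b]),None,fx=2,fy=2))
E
```

```text
8.5667 [507.4 149.7 189.3] head -29.46 tz [ 0.0016  0.     -1.    ] [ 4.4 -2.   6.5] 0.22504716779116826 59.8669695854187 [ 0.24 -0.06  1.98 -0.    1.22  2.32]
9.5667 [444.  185.6 189.3] head -29.45 tz [ 5.e-04  6.e-04 -1.e+00] [-2.8  1.5 11.3] 0.22539692330876243 60.46789526939392 [ 0.34 -0.17  2.08  0.    1.23  2.43]
```

View pics/both5.png

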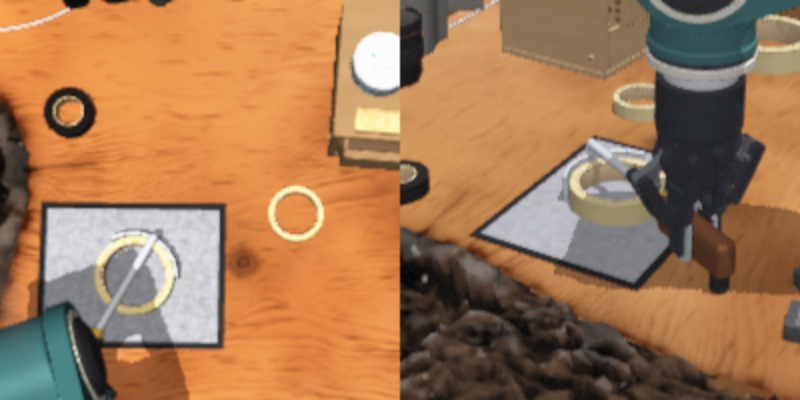

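The roll lies fully on the pad, at (135,273) in the left panel, with wide margins on all sides. I'll ease the jaw off the roll, let go and retreat.

```bash
python3 -m crank '[[0,0.3,0,-0.03,0,0,0],[0,0.7,0,-0.03,0,0,0],[0,0.8,0,-0.03,0,0,0],[0,0.8,0,-0.03,0,0,0],[0,0.8,0,-0.03,0,0,0],[100,0.8,0,-0.03,0,0,0],[100,0.8,0,-0.03,0,0,0],[100,0.8,0,-0.03,0,0,0],[100,0.8,0,-0.03,0,0,0],[100,0.8,0,-0.03,0,0,0],[100,0.8,0,-0.03,0,0,0],[100,0.8,0,-0.03,0,0,0]]' 20 >/dev/null; python3 st.py
python3 -m crank '[[100,0,0,0,0,0,0],[100,0,0,-1,0,0,0],[100,0,0,-2.5,0,0,0],[100,0,0,-5,0,0,0],[100,0,0,-8,0,0,0],[100,0,0,-11,0,0,0],[100,0,0,-14,0,0,0],[100,0,0,-16,0,0,0],[100,0,0,-17,0,0,0],[100,0,0,-17,0,0,0]]' >/dev/null; python3 st.py
python3 - <<'E'
from h import *
snap('side','side6');p,d=snap('top','top6')
a=cv2.imread('pics/top6.png')[100:300,150:350];b=cv2.imread('pics/side6.png')[180:380,150:350]
cv2.imwrite('pics/both6.png',cv2.resize(np.hstack([a,b]),None,fx=2,fy=2))
P=pts('top',d);m=(P[...,2]>15)&(P[...,2]<30)&(abs(P[...,0]-560)<85)&(abs(P[...,1]-125)<85)
hsv=cv2.cvtColor(p,cv2.COLOR_RGB2HSV);m&=hsv[...,1]>50
q=P[m];print(len(q),q.min(0),q.max(0))
E
```

```text
10.6667 [451.4 181.3 188.9] head -29.48 tz [-1.e-04 -0.e+00 -1.e+00] [ 0.1  0.  -0.2] 0.994540536129872 0.0 [ 0.33 -0.15  2.07  0.    1.23  2.41]
11.5 [451.5 181.3 361.6] head -29.48 tz [ 0.0034  0.0012 -1.    ] [ 0.8  0.2 -0.7] 1.0032483793739746 0.0 [ 0.33 -0.29  1.89 -0.    1.54  2.41]
387 [477.51222689  71.56988057  15.11249989] [606.22745709 164.76469234  29.79935293]
```

View pics/both6.png

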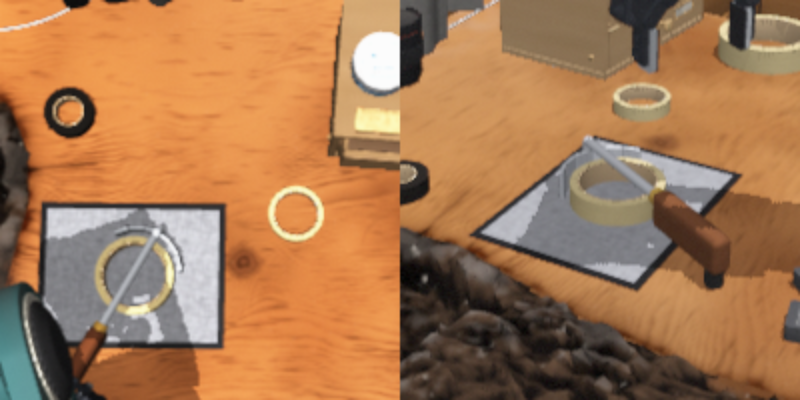

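The roll lies flat and fully on the pad, at (135,275) in the left panel. The hook stands upright and free on its foot and jaw, with a gap to the roll. The gaffer roll is still at (70,112) and the arm is clear. Handing in.

```bash
python3 -m crank '[[100,0,0,0,0,0,0],[100,0,0,0,0,0,0],[100,0,0,0,0,0,0]]' >/dev/null; python3 -c "
from bench import arm
print(arm.hand_in())"
```

```text
the job is handed in; nothing more can be done
None
```

I dragged the wide roll with the hook until it lay wholly on the pad, left the small black roll where it was, let go of the hook standing upright, and handed the job in at about 12 s; no verdict was returned.

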